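# Scrap plug into the reject box

### The job

The big hex plug standing on the loading deck of the reject box is scrap and belongs inside. Push the spring flap open with one finger and, while that finger keeps it open, push the plug over the sill with the other finger so that it drops into the box; then come away and let the flap shut. Do not grip, lift or carry the plug, and leave the other things on the bench where they are.

Things in the scene. Friction and masses are not known exactly. Their poses are not given: they have to be found in the camera images.
- reject_box: Grey steel box bolted to the bench, 295 long (x), 210 wide (y), 180 mm high. Origin on the bench under the middle of the sill; +x points from the loading deck into the box, z up. x = -150 to 0: flat dark steel deck, 140 mm above the bench; x = 0 to 110: opening with the flap; x = 110 to 145: hood, flat top 180 mm above the bench. Hollow inside, its floor 8 mm above the bench.
- sill (a point): Middle of the sill, the edge at deck height (140 mm) where the deck ends and the opening begins; axes as the box. The deck has 9 mm high lips along both sides (inside faces at y = +-97), none at its front end or the sill. The opening is 150 mm wide (y = +-75), between two 4 mm thick cheek plates whose tops slope up from the deck to 40 mm above it at x = 110.
- flap (a joint): Flap, 3 mm steel plate 144 mm wide, 114 mm long, hinged at its far upper edge. 0 = shut: slopes down 20 degrees from the hinge to the sill. Grows (rad, to 1.25) as the free edge swings down into the box; 0.9 = 72 degrees steep. A spring shuts it: about 0.2 N m at the hinge shut, 0.3 wide open; it bears the plug's weight, so a plug shoved onto the shut flap only rides up it.
- flap_hinge (a point): Middle of the flap's hinge line, in the box's frame at x = 110 mm, 178 mm above the bench (38 mm above the deck); the hinge runs along the box's y.
- flap_edge (a point): Middle of the flap's free edge; moves with the flap. Shut: 3 mm behind the sill, at deck height.
- plug: The scrap part: steel pipe plug standing hex head down on the loading deck. Hex head 41 mm across flats (47 over corners), 16 mm high; above it a threaded stub of 33 mm diameter, 20 mm high; 36 mm in all, about 150 g. Origin at the centre of its underside, z up the stub. It slides easily on the deck.
- small_plug: Bystander on the bench: smaller plug, hex 27 mm across flats, 28 mm high. Origin at the centre of its underside.
- seal_ring: Bystander on the bench: flat brass seal ring, 42 mm outside, 33 mm inside, 6 mm high. Origin at the centre of its underside.
- grease_jar: Bystander on the bench: closed grey jar, 60 mm diameter, 85 mm high. Origin at the centre of its underside.
There are look-alikes about, which are no part of the job. What is shaped like the plug but blue, pink or yellow is not meant.

How it is judged:
By the outcome, as a careful person would: the job done as asked, in the order asked, and still so for the second after the job is handed in, with the robot touching nothing.
It also fails if it takes over 40 s, if anything falls off the work surface, if the arm or the gripper's body presses on something with over 40 N, if the wrist force passes 120 N, or if a joint passes its speed limit or range.

### The arm

A 6-joint arm with a two-finger parallel gripper is mounted at the origin on the work surface. World frame = base frame: x ahead of the robot, y to its left, z up, the work surface at z = 0. Lengths are in mm, angles in rad, forces in N, time in s.
With the tool pointing down it reaches from about 275 to 750 mm from the base axis. Payload 10.2 kg.
Tool frame: the origin (TCP) lies midway between the tips of the shut fingers; the grasp point (between the pads) lies 19 mm behind it (ctrl.hold_point_z is the distance from the TCP to the grasp point, in mm); z points along the fingers, y is the direction in which the jaws open and shut (so a half turn about z gives the same grasp; the last joint's range is limited). The gripper opens to 85 mm and grips with 20 to 120 N. Pads are 22 mm wide; open, the fingers measure 114 mm over their backs; the gripper's body (76 mm by 85 mm) begins 54 mm behind the grasp point. The pads swing forward as they close: fully open they stand 13 mm farther back than shut.
Start: joints at [-1.372, 0.313, 1.498, -0, 1.331, -0.223], TCP at [214.925, -478.997, 231.294] pointing down, gripper open.
Joint ranges: [-2.94, 2.94], [-0.97, 2.17], [0.19, 2.56], [-1.23, 4.37], [0.02, 3.11], [-2.88, 2.88]. Speed limits (rad/s): [2.39, 2.39, 3.01, 3.14, 3.14, 3.14].

### API

Orientations are given as a unit quaternion [w, x, y, z].
In Python, from rig import ctrl, capture, get_calibration, ticket, search_frame, outline_of gives the robot as it stands. The module is installed in compiled form; this text tells all that it offers.
- The arm moves only by the tool servo_tool, never from a script. Its argument "motion" is a list of rows, each an object with "dr": the turn, a rotation vector about the tool's x, y, z in units of 10 degrees (1.0 is 10 degrees), a list of three; "delta_pos": the shift along the tool's x, y, z in units of 50 mm (1.0 is 50 mm), a list of three; "hand": the opening, from 0 (shut) to 1 (fully open). In form: [{"dr": [ax, ay, az], "delta_pos": [x, y, z], "hand": hand}, ...]. A call has 1 to 20 rows; each row shifts and turns the pose as measured when the row begins, along the tool's axes as they then stand; what a row does not reach is not made up. A row lasts 1/8 s, in which the tool goes at most 62.5 mm and 10.7 degrees, less where a joint would pass 70% of its speed; a pose out of reach is approached as far as the arm can. A call is refused whole if a number of a shift passes 1 or a number of a turn 1, either way. A call with a gripper value outside its range is refused whole. The fingers move at their own pace and stop on an object; "squeeze" is the grip in N (left out, the last holds). Time passes only in rows, so rows that do not move let the fingers close. It gives the time, the measured TCP pose, the force and the opening at its end, in the units of the state.
- ctrl.sense(): the state, without advancing time (a new reading comes with each control period).
- capture(name): name is "scene" or "top" or "wrist"; returns (picture, depth): 420x560x3 uint8, red, green, blue; 420x560 float32, mm along the optical axis (not along the pixel's ray), 0 where there is no reading.
- get_calibration(name): a dict with "camera_matrix" (3x3 intrinsics, pixels), "T" (4x4, takes a point from camera to world coordinates). Camera axes: x right, y down, z forward; pixel columns grow to the right and rows downward; lengths in mm; the calibration is good to about 2 mm. The wrist camera is an equidistant fisheye: a pixel r from the principal point sees the ray r / f radians off the axis. A picture is of the moment at which its call begins: read the wrist's pose just before it. get_calibration takes no time and is no camera call; for the wrist camera it gives the pose at the moment of the call.
- ticket.finish_job(): hands the job in, once; it reports no verdict.
Trained networks look in the newest picture that a camera, given by its name, has taken for a name from the list of things; names that differ only in an ending like _2 or _b are one class to them, and where a whole thing is asked for, a point or a joint stands for the part that bears it (a point fixed in the world has none). Each returns a list of dicts, best first, with "score" (0 to 1); they miss things now and then, are a little off and sometimes report something else, mostly with a low value. They report only what shows in the picture. A call takes as long as a camera call. They do not tell look-alikes from the thing itself.
- search_frame(camera, label): "bbox" ([left, top, right, bottom] in pixels, round what is visible of it).
- outline_of(camera, label): "pixels" (420x560 bool, what is visible of it) and "bbox" ([left, top, right, bottom] in pixels, round what is visible of it).
The state is a dict: "time_s": time; "joints": joint angles; "dq": joint speeds; "tau": joint torques, N m; "eef_pos": TCP position; "ee_rot": TCP orientation; "force": force on the tool from outside, world axes, zero at the start; "wrist_torque": the same for the moment, N m; "grip_width": opening from 0.0 (shut) to 1.0 (fully open).
Only numpy, scipy, OpenCV 4.12 (cv2) and the standard library are available. Lean on these libraries where they do the work, as an engineer would, in place of code of your own. Each camera call takes 0.05 s, during which the arm holds its last target.

## Working session

There is one attempt and no reset: what is moved stays moved. The work goes in short steps, Python scripts to look and compute and a tool call to move; the robot and the scene stay as the last step left them, time stands still between calls to the robot, and variables do not carry over. Pictures are saved under pics/ and viewed, and the job is handed in when it is done.

Besides the shell and the picture viewer there is one more tool, called after ">>>" by a JSON object that holds its "fn" and its "kwargs". servo_tool: Moves the arm, as the interface text tells. Its arguments: {"type":"object","properties":{"motion":{"type":"array"},"squeeze":{"type":"number"}},"required":["motion"]}

```bash
mkdir -p pics
cat > h.py <<'E'
import numpy as np, cv2
from rig import ctrl, capture, get_calibration, search_frame, outline_of
def save(n,p): cv2.imwrite('pics/'+n, p[:,:,::-1])
E
python3 - <<'E'
from h import *
s=ctrl.sense(); print({k:s[k] for k in ('time_s','joints','eef_pos','ee_rot','force','grip_width')}, ctrl.hold_point_z)
for c in ('scene','top'):
    p,d=capture(c); save(c+'1.png',p); np.savez(c+'1.npz',p=p,d=d)
    k=get_calibration(c); print(c,k['camera_matrix'].tolist(),np.round(k['T'],4).tolist())
    for l in ('plug','reject_box','flap'):
        print(l,[(np.round(r['score'],2),np.round(r['bbox']).tolist()) for r in search_frame(c,l)][:6])
E
```

```text
{'time_s': 0.0, 'joints': array([-1.37235980e+00,  3.13437766e-01,  1.49842156e+00,  1.05576904e-05,
        1.33101141e+00, -2.23397964e-01]), 'eef_pos': array([ 214.89431497, -478.72654405,  230.74718405]), 'ee_rot': array([-6.38924933e-04,  9.77839358e-01,  2.09355634e-01,  1.31020664e-05]), 'force': array([ 0.67249795,  0.09609151, -0.27039359]), 'grip_width': 0.9953106210308762} 18.700000000000003
scene [[473.5661900580783, 0.0, 278.423513554336], [0.0, 473.5661900580783, 219.04202448881153], [0.0, 0.0, 1.0]] [[0.6187, 0.4766, -0.6246, 1075.1417], [0.7856, -0.3676, 0.4977, -413.7842], [0.0076, -0.7986, -0.6018, 666.443], [0.0, 0.0, 0.0, 1.0]]
plug [(np.float64(0.71), [203.0, 208.0, 230.0, 241.0]), (np.float64(0.64), [140.0, 246.0, 162.0, 271.0]), (np.float64(0.59), [109.0, 289.0, 131.0, 314.0])]
reject_box [(np.float64(0.6), [165.0, 191.0, 360.0, 406.0])]
flap [(np.float64(0.92), [223.0, 240.0, 330.0, 290.0])]
top [[400.6816760685197, 0.0, 290.64762690303473], [0.0, 400.6816760685197, 211.93898977745377], [0.0, 0.0, 1.0]] [[0.0041, -0.9925, 0.1219, 414.896], [-0.9999, -0.0021, 0.0172, 20.369], [-0.0168, -0.122, -0.9924, 891.485], [0.0, 0.0, 0.0, 1.0]]
plug [(np.float64(0.87), [416.0, 255.0, 436.0, 272.0]), (np.float64(0.75), [344.0, 211.0, 371.0, 235.0]), (np.float64(0.75), [328.0, 277.0, 351.0, 300.0]), (np.float64(0.68), [373.0, 287.0, 393.0, 309.0])]
reject_box [(np.float64(0.94), [280.0, 94.0, 402.0, 262.0])]
flap [(np.float64(0.78), [307.0, 115.0, 389.0, 179.0])]
```

View pics/scene1.png

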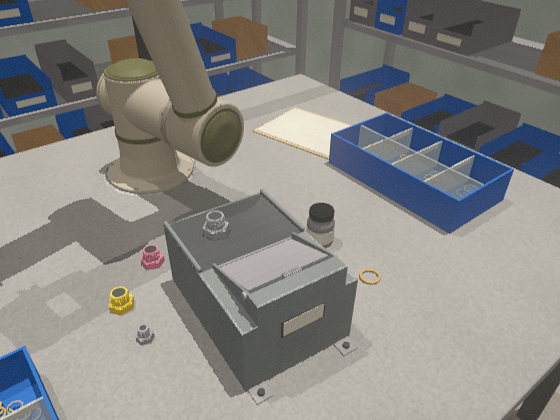

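View pics/top1.png

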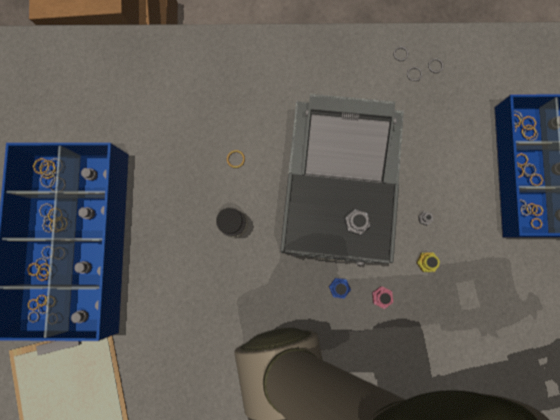

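The plug to push is the grey one on the deck: top (357,222), scene (215,223). It could be confused with the blue (340,288), pink (383,297) and yellow (428,262) look-alikes, and with the grey small_plug at (425,218). Next I'll measure the box and the plug.

```bash
cat >> h.py <<'E'
def cloud(c,d,K=None):
    k=get_calibration(c); K=k['camera_matrix']; T=k['T']
    v,u=np.mgrid[:420,:560]
    P=np.stack([(u-K[0,2])/K[0,0]*d,(v-K[1,2])/K[1,1]*d,d],-1)
    W=P@T[:3,:3].T+T[:3,3]; W[d<=0]=np.nan
    return W
E
python3 - <<'E'
from h import *
f={c:np.load(c+'1.npz') for c in ('scene','top')}
for c in f:
    p,d=f[c]['p'],f[c]['d']; W=cloud(c,d)
    z=W[...,2]
    m=(W[...,0]>280)&(W[...,0]<800)&(abs(W[...,1]+100)<250)&(z>125)&(z<200)
    n,lab,st,_=cv2.connectedComponentsWithStats(m.astype(np.uint8))
    i=1+np.argmax(st[1:,4]); q=W[lab==i]
    r=cv2.minAreaRect(q[:,:2].astype(np.float32)); print(c,st[i],r,cv2.boxPoints(r).round(1).tolist())
    # deck
    uu=[(300,235),(330,190),(300,190),(380,240)] if c=='top' else [(200,250),(240,205),(260,220),(185,225)]
    print([W[b,a].round(1).tolist() for a,b in uu])
    b=(344,211,371,235) if c=='top' else (203,208,230,241)
    R=W[b[1]-3:b[3]+3,b[0]-3:b[2]+3].reshape(-1,3)
    for lo,hi in ((165,185),(148,185)):
        s=R[(R[:,2]>lo)&(R[:,2]<hi)]; print(lo,len(s),s.mean(0).round(1),s.min(0).round(1),s.max(0).round(1), np.percentile(s[:,2],90))
p=f['top']['p'][190:260,320:420]; a=cv2.resize(p,None,fx=6,fy=6,interpolation=cv2.INTER_CUBIC); save('crop1.png',a)
p=f['scene']['p'][180:310,155:370]; a=cv2.resize(p,None,fx=3.6,fy=3.6,interpolation=cv2.INTER_CUBIC); save('crop2.png',a)
E
```

```text
scene [  164   189   194   153 15800] ((572.2137451171875, -65.66898345947266), (212.40850830078125, 300.4991149902344), 84.46772003173828) [[412.3999938964844, -156.89999389648438], [711.5, -185.89999389648438], [732.0, 25.600000381469727], [432.8999938964844, 54.5]]
[[515.2, -137.3, 139.2], [446.0, -7.5, 137.9], [509.3, -6.3, 139.0], [438.7, -123.3, 139.4]]
165 236 [494.  -91.3 173.1] [ 473.2 -106.2  165.2] [507.5 -73.9 177.4] 175.7551720493096
148 478 [497.2 -93.3 164.1] [ 473.2 -112.4  148.2] [513.1 -67.  177.4] 175.45365039185506
top [  280    93   124   170 17381] ((570.8255004882812, -65.51451110839844), (210.1451873779297, 295.81475830078125), 84.3187484741211) [[413.20001220703125, -155.39999389648438], [707.5999755859375, -184.6999969482422], [728.4000244140625, 24.399999618530273], [434.0, 53.70000076293945]]
[[463.8, 15.6, 138.0], [549.3, -41.2, 140.2], [548.9, 15.8, 142.2], [454.7, -133.5, 140.8]]
165 263 [488.3 -88.8 175.6] [ 472.7 -104.5  165.9] [505.1 -73.8 179.3] 177.6070273173322
148 435 [487.2 -87.3 167.6] [ 466.7 -111.6  148.2] [511.2 -67.  179.3] 177.3082609119292
```

View pics/crop1.png

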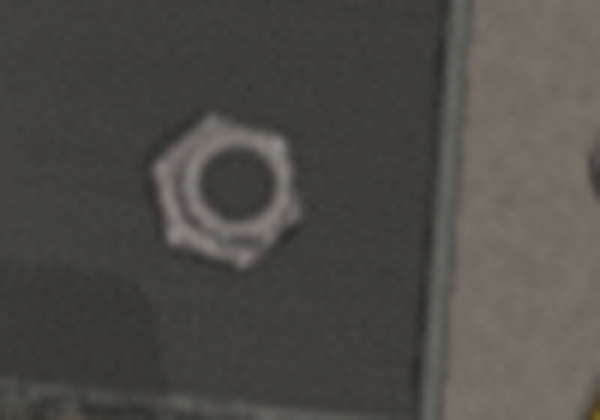

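View pics/crop2.png

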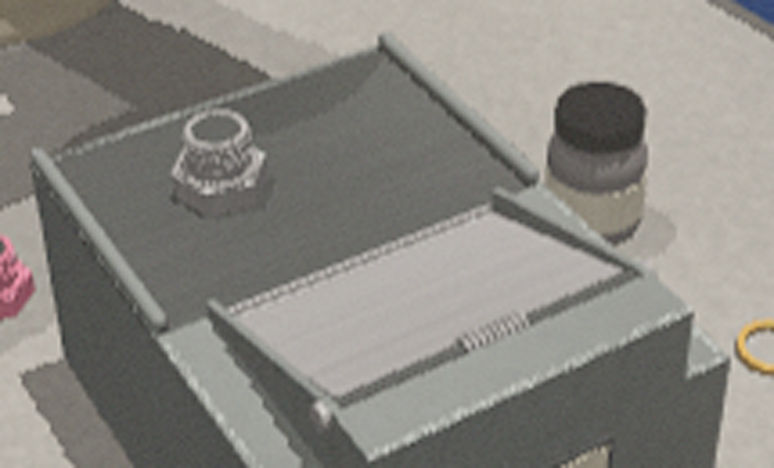

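Both views put the box origin near (573.5, -65.7) with yaw about -5.6°. The deck is at z≈140, and the plug is at about (489.5, -89.5) with its top at z≈176, as described. The crop shows the grey hex plug with its stub up. In the box frame it stands at (-81, -32).

My plan is to straddle the plug with the jaws along box x. The front finger opens the flap, then a tilt drives it down, and the rear finger pushes the plug. First I'll hover over the plug.

>>> {"fn": "servo_tool", "kwargs": {"motion": [{"dr": [0,0,0],"delta_pos": [0.7,-0.38,-0.2],"hand": 1},{"dr": [0,0,0],"delta_pos": [0.7,-0.38,-0.2],"hand": 1},{"dr": [0,0,0],"delta_pos": [0.7,-0.38,0],"hand": 1},{"dr": [0,0,0],"delta_pos": [0.7,-0.38,0],"hand": 1},{"dr": [0,0,0],"delta_pos": [0.7,-0.38,0],"hand": 1},{"dr": [0,0,0],"delta_pos": [0.7,-0.38,0],"hand": 1},{"dr": [0,0,0],"delta_pos": [0.7,-0.38,0],"hand": 1},{"dr": [0,0,0],"delta_pos": [0.7,-0.38,0],"hand": 1},{"dr": [0,0,0],"delta_pos": [0.7,-0.38,0],"hand": 1},{"dr": [0,0,0],"delta_pos": [0.7,-0.38,0],"hand": 1},{"dr": [0,0,0],"delta_pos": [0.7,-0.38,0],"hand": 1},{"dr": [0,0,-1],"delta_pos": [0,0,0],"hand": 1},{"dr": [0,0,-1],"delta_pos": [0,0,0],"hand": 1},{"dr": [0,0,-1],"delta_pos": [0,0,0],"hand": 1},{"dr": [0,0,-1],"delta_pos": [0,0,0],"hand": 1},{"dr": [0,0,-1],"delta_pos": [0,0,0],"hand": 1},{"dr": [0,0,-1],"delta_pos": [0,0,0],"hand": 1}]}}

```text
time_s: 2.52
eef_pos: [489.0, -118.6, 251.9]
ee_rot: [0.001, 0.731, 0.682, 0.0]
force: [-0.2, -0.1, -0.3]
grip_width: 0.999
```

```bash
cat >> h.py <<'E'
from scipy.spatial.transform import Rotation as Ro
O=np.array([573.5,-65.7,140.]); YAW=np.radians(-5.6)
B=Ro.from_euler('z',YAW).as_matrix()
def pose():
    s=ctrl.sense(); w,x,y,z=s['ee_rot']; R=Ro.from_quat([x,y,z,w]).as_matrix()
    return s,np.array(s['eef_pos']),R
def rep():
    s,p,R=pose(); pb=B.T@(p-O); Rb=B.T@R
    print('t',round(s['time_s'],2),'TCP world',p.round(1),'box',pb.round(1),'F',np.round(s['force'],1),'w',round(s['grip_width'],3))
    print(' tool axes in box x',Rb[:,0].round(3),'y',Rb[:,1].round(3),'z',Rb[:,2].round(3),'joints',np.round(s['joints'],2))
    b=13
    for n,sg in (('A',1),('B',-1)):
        for m,o in (('in',42.5),('out',57)):
            print(' ',n,m,(pb+Rb@np.array([0,sg*o,-b])).round(1),end='')
    print()
    return pb,Rb
def delta(tbox):
    pb,Rb=B.T@(pose()[1]-O),B.T@pose()[2]
    print(' delta tool units',(Rb.T@(np.array(tbox)-pb)/50).round(3))
E
python3 - <<'E'
from h import *
rep(); delta([-63.5,-32,100])
p,d=capture('wrist'); save('w1.png',p)
E
```

```text
t 2.52 TCP world [ 489.  -118.6  251.9] box [-78.9 -60.9 111.9] F [-0.2 -0.1 -0.3] w 0.999
 tool axes in box x [-0.029  1.    -0.   ] y [1.    0.029 0.001] z [ 0.001 -0.    -1.   ] joints [-0.47  0.25  1.53  0.    1.36 -0.4 ]
  A in [-36.5 -59.7 125. ]  A out [-22.  -59.2 125. ]  B in [-121.4  -62.1  124.9]  B out [-135.9  -62.5  124.9]
 delta tool units [0.569 0.325 0.239]
```

View pics/w1.png

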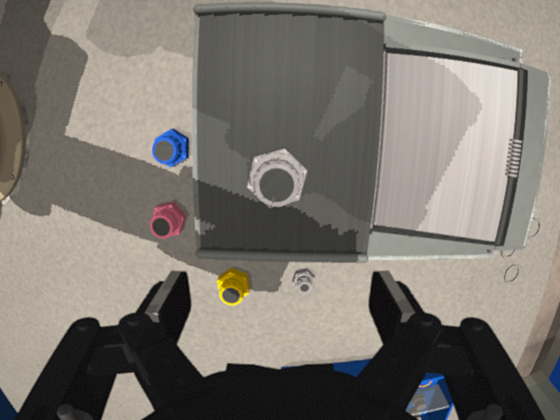

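The wrist picture shows the plug at (278,182), the sill near column 380 and the bystanders below. It agrees with the earlier measurements. I'll cross-check the plug with the fisheye and move over it.

>>> {"fn": "servo_tool", "kwargs": {"motion": [{"dr": [0,0,0.17],"delta_pos": [0.29,0.13,0],"hand": 1},{"dr": [0,0,0],"delta_pos": [0.29,0.13,0],"hand": 1},{"dr": [0,0,0],"delta_pos": [0,0,0.5],"hand": 1},{"dr": [0,0,0],"delta_pos": [0,0,0.5],"hand": 1},{"dr": [0,0,0],"delta_pos": [0,0,0.3],"hand": 1},{"dr": [0,0,0],"delta_pos": [0,0,0],"hand": 1}]}}

```text
time_s: 3.32
eef_pos: [505.9, -88.3, 185.4]
ee_rot: [0.001, 0.742, 0.67, 0.001]
force: [0.5, -0.1, 0.8]
grip_width: 1.003
```

Run:
```python
from h import *
rep(); delta([-66,-32,-6])
k=get_calibration('wrist');p,d=capture('wrist'); save('w2.png',p); np.savez('w2.npz',p=p,d=d)
K=k['camera_matrix'];T=k['T']
for r in search_frame('wrist','plug')[:5]: print(r['score'],np.round(r['bbox']))
p,d=capture('scene'); save('s2.png',cv2.resize(p[130:330,120:390],None,fx=2.9,fy=2.9,interpolation=cv2.INTER_CUBIC))
o=outline_of('wrist','plug')
for r in o[:3]:
    m=r['pixels']; v,u=np.nonzero(m); dd=np.load('w2.npz')['d'][v,u]
    x=(u-K[0,2])/K[0,0];y=(v-K[1,2])/K[0,0];th=np.hypot(x,y);q=np.tan(th)/np.maximum(th,1e-9)
    P=np.stack([x*q*dd,y*q*dd,dd],1)@T[:3,:3].T+T[:3,3]; Pb=(P-O)@B
    h=Pb[:,2]>31; print(r['score'],r['bbox'],len(u),Pb.min(0).round(1),Pb.max(0).round(1),'top',Pb[h].mean(0).round(1),(Pb[h].min(0)+Pb[h].max(0))/2)
```

```text
t 3.33 TCP world [505.9 -88.3 185.4] box [-65.1 -29.1  45.4] F [ 0.5 -0.1  0.8] w 1.003
 tool axes in box x [ 0.003  1.    -0.001] y [ 1.    -0.003  0.002] z [ 0.002 -0.001 -1.   ] joints [-0.4   0.33  1.6   0.    1.21 -0.3 ]
  A in [-22.6 -29.3  58.5]  A out [ -8.1 -29.3  58.6]  B in [-107.6  -29.    58.3]  B out [-122.1  -28.9   58.3]
 delta tool units [-0.057 -0.021  1.029]
0.93 [211. 209. 290. 298.]
0.76 [123. 246. 158. 288.]
0.68 [116. 166. 147. 213.]
0.67 [208. 340. 241. 360.]
0.93 [125.5, 249.4, 156.8, 291.0] 1077 [-260.9 -147.9 -140.6] [-65.2  48.5 188.2] top [-65.2  48.5 188.2] [-65.1796632   48.48435029 188.22014682]
0.85 [115.6, 165.5, 148.0, 213.4] 913 [-248.6  -53.4 -140.8] [-65.2  48.5 188.2] top [-65.2  48.5 188.2] [-65.1796632   48.48435029 188.22014682]
0.72 [205.5, 339.3, 235.4, 358.2] 365 [-153.2 -225.5 -124.3] [-65.2  48.5 188.2] top [-65.2  48.5 188.2] [-65.1796632   48.48435029 188.22014682]
```

View pics/w2.png

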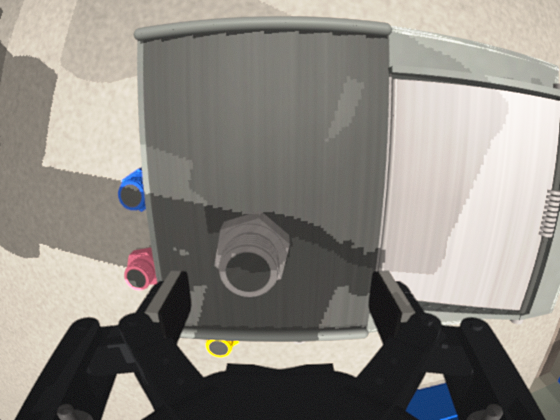

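View pics/s2.png

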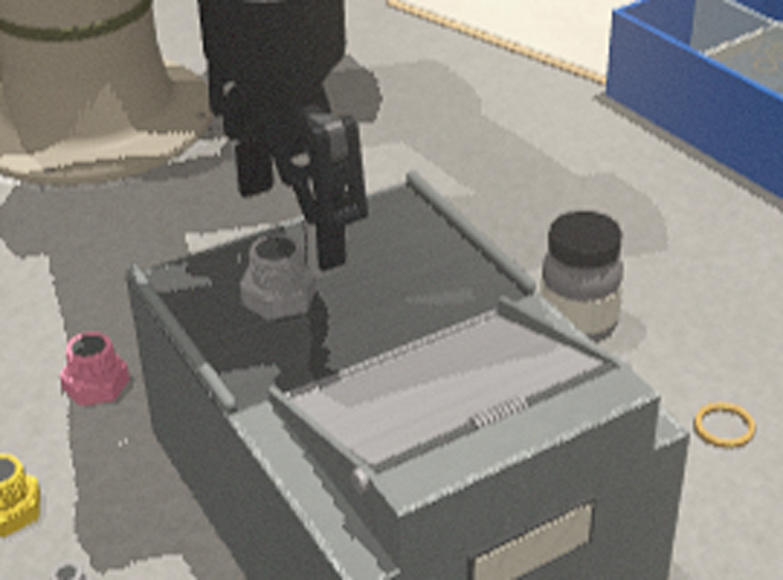

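Run:
```python
from h import *
k=get_calibration('wrist');K=k['camera_matrix'];T=k['T'];d=np.load('w2.npz')['d']
v,u=np.mgrid[205:300,208:293]; v=v.ravel();u=u.ravel();dd=d[v,u]
x=(u-K[0,2])/K[0,0];y=(v-K[1,2])/K[0,0];th=np.hypot(x,y);q=np.tan(th)/np.maximum(th,1e-9)
P=np.stack([x*q*dd,y*q*dd,dd],1)@T[:3,:3].T+T[:3,3]; Pb=(P-O)@B; Pb=Pb[dd>0]
for lo,hi in ((30,45),(10,45),(-6,4)):
    h=Pb[(Pb[:,2]>lo)&(Pb[:,2]<hi)]; print(lo,len(h),h.min(0).round(1),h.max(0).round(1),np.median(h[:,2]).round(1))
k=get_calibration('scene');K=k['camera_matrix'];T=k['T']
def pr(pb):
    w=B@np.array(pb)+O; c=T[:3,:3].T@(w-T[:3,3]); p=K@c; p=p[:2]/p[2]; return ((p-[120,130])*2.9).round()
for n,q in (('A in',[-22.6,-29,58.5]),('A out',[-8,-29,58.5]),('B in',[-107.6,-29,58.3]),('sillR',[0,-75,0]),('sillL',[0,75,0]),('plugtop',[-81,-32,36])): print(n,pr(q))
```

```text
30 2715 [-97.6 -48.9  30. ] [-65.3 -16.9  40.2] 37.9
10 4515 [-104.  -50.   10.] [-58.7 -10.1  40.2] 36.7
-6 3317 [-113.8  -75.    -0.2] [-55.9  -6.4   4. ] 1.8
A in [322. 266.]
A out [335. 280.]
B in [256. 194.]
sillR [274. 396.]
sillL [496. 307.]
plugtop [274. 247.]
```

The wrist measurement agrees: plug at box (-81.4, -32), top about 37 mm above the deck. The finger tips project onto the right pixels in the scene view. Lowering now.

>>> {"fn": "servo_tool", "kwargs": {"motion": [{"dr": [0,0,0],"delta_pos": [-0.06,-0.03,0.4],"hand": 1},{"dr": [0,0,0],"delta_pos": [0,0,0.4],"hand": 1},{"dr": [0,0,0],"delta_pos": [0,0,0.2],"hand": 1},{"dr": [0,0,0],"delta_pos": [0,0,0],"hand": 1}]}}

```text
time_s: 4.03
eef_pos: [506.6, -92.5, 138.7]
ee_rot: [0.005, 0.742, 0.67, 0.002]
force: [0.0, 0.2, 0.3]
grip_width: 1.002
```

Run:
```python
from h import *
rep()
p,d=capture('scene'); save('s3.png',cv2.resize(p[130:330,120:390],None,fx=2.9,fy=2.9,interpolation=cv2.INTER_CUBIC))
```

```text
t 4.03 TCP world [506.6 -92.5 138.7] box [-64.  -33.2  -1.3] F [0.  0.2 0.3] w 1.002
 tool axes in box x [ 0.004  1.    -0.003] y [ 1.    -0.004  0.011] z [ 0.011 -0.003 -1.   ] joints [-0.41  0.38  1.66  0.    1.09 -0.31]
  A in [-21.7 -33.3  12.1]  A out [ -7.2 -33.3  12.3]  B in [-106.7  -33.    11.2]  B out [-121.2  -32.9   11. ]
```

View pics/s3.png

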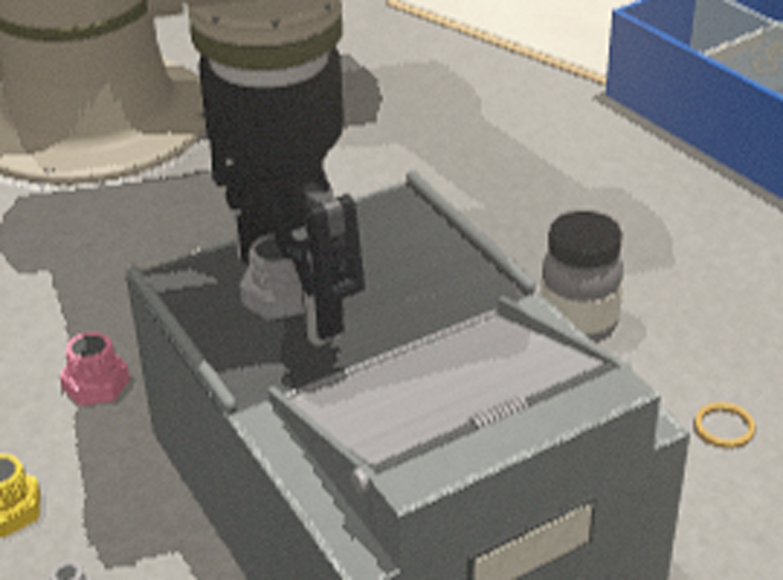

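Straddling with the tips about 11 mm above the deck. I'll lower 5 mm and go forward. The front finger will meet the flap and open it as the rear finger takes the plug along.

>>> {"fn": "servo_tool", "kwargs": {"motion": [{"dr": [-0.06,0,0],"delta_pos": [0,0,0.1],"hand": 1},{"dr": [0,0,0],"delta_pos": [0,0.15,0],"hand": 1},{"dr": [0,0,0],"delta_pos": [0,0.15,0],"hand": 1},{"dr": [0,0,0],"delta_pos": [0,0.15,0],"hand": 1},{"dr": [0,0,0],"delta_pos": [0,0.15,0],"hand": 1},{"dr": [0,0,0],"delta_pos": [0,0.15,0],"hand": 1},{"dr": [0,0,0],"delta_pos": [0,0.15,0],"hand": 1},{"dr": [0,0,0],"delta_pos": [0,0,0],"hand": 1}]}}

```text
time_s: 5.08
eef_pos: [555.8, -97.7, 136.4]
ee_rot: [0.011, 0.742, 0.67, 0.007]
force: [0.0, -0.1, -0.0]
grip_width: 1.001
```

Run:
```python
from h import *
rep()
p,d=capture('scene'); save('s4.png',cv2.resize(p[130:330,120:390],None,fx=2.9,fy=2.9,interpolation=cv2.INTER_CUBIC))
```

```text
t 5.08 TCP world [555.8 -97.7 136.4] box [-14.5 -33.6  -3.6] F [ 0.  -0.1 -0. ] w 1.001
 tool axes in box x [ 0.004  1.    -0.004] y [ 1.    -0.003  0.026] z [ 0.026 -0.005 -1.   ] joints [-0.38  0.47  1.53  0.    1.12 -0.28]
  A in [ 27.7 -33.7  10.5]  A out [ 42.2 -33.7  10.9]  B in [-57.3 -33.4   8.3]  B out [-71.8 -33.3   8. ]
```

View pics/s4.png

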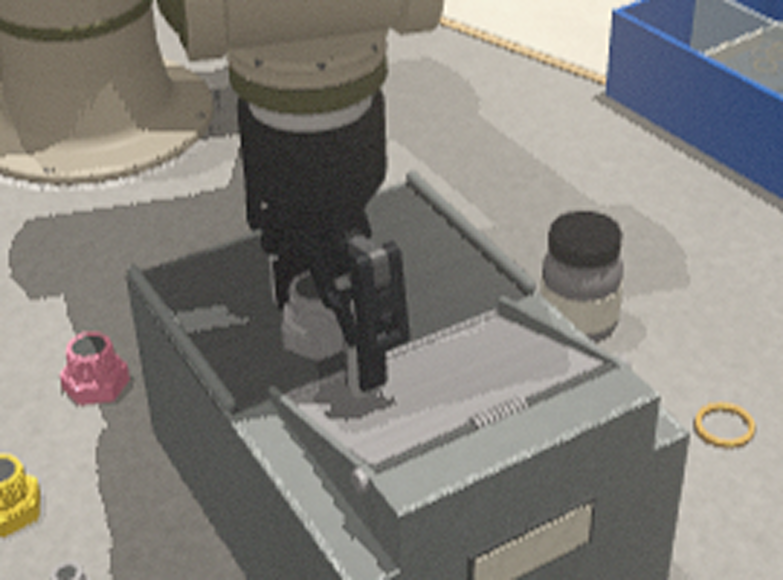

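Contact with the flap is just starting: A-out is at x=42, and the plug is at about x=-35. Before tilting I'll measure the hand's outer profile, for clearance to the hood.

Run:
```python
from h import *
s,p0,R=pose()
for c in ('scene','top'):
    p,d=capture(c); W=cloud(c,d).reshape(-1,3); W=W[~np.isnan(W[:,0])]
    t=(W-p0)@R
    t=t[(abs(t[:,0])<60)&(abs(t[:,1])<100)&(t[:,2]<-5)&(t[:,2]>-260)]
    w=(t@R.T+p0-O)@B
    t=t[w[:,2]>25-20*(w[:,0]<20)]
    print(c,len(t))
    for z in range(-260,0,10):
        q=t[(t[:,2]>=z)&(t[:,2]<z+10)]
        if len(q)>3: print(z,len(q),'y',np.percentile(q[:,1],[3,97]).round(),'x',np.percentile(q[:,0],[3,97]).round())
```

```text
scene 7210
-260 600 y [30. 61.] x [-57.  43.]
-250 526 y [29. 60.] x [-57.  42.]
-240 419 y [25. 57.] x [-57.  42.]
-230 290 y [18. 52.] x [-57.  43.]
-220 533 y [ 8. 41.] x [-40.  37.]
-210 319 y [-1. 41.] x [-38.  26.]
-200 362 y [-1. 41.] x [-39.  28.]
-190 134 y [ 3. 41.] x [-38.  22.]
-180 407 y [-11.  36.] x [-35.  30.]
-170 328 y [-1. 38.] x [-37.  26.]
-160 290 y [-0. 39.] x [-37.  26.]
-150 287 y [-1. 39.] x [-37.  24.]
-140 276 y [ 1. 39.] x [-37.  23.]
-130 108 y [14. 40.] x [-35.  13.]
-120 274 y [20. 69.] x [-11.  11.]
-110 272 y [-10.  71.] x [-19.  11.]
-100 226 y [-13.  72.] x [-19.  10.]
-90 213 y [-62.  73.] x [-17.  11.]
-80 206 y [-65.  74.] x [-17.  11.]
-70 233 y [-67.  75.] x [-13.  11.]
-60 68 y [-64.  70.] x [-13.   3.]
-50 110 y [-46.  58.] x [-11.   6.]
-40 261 y [-43.  92.] x [-42.  15.]
-30 252 y [-43. 100.] x [-45.  52.]
-20 199 y [-42.  30.] x [-45.  11.]
-10 17 y [-9. 33.] x [-46.  11.]
top 233
-260 124 y [-52.  26.] x [-30.  47.]
-250 18 y [-53.  44.] x [-30.  40.]
-220 35 y [-39. -29.] x [-8. 29.]
-200 7 y [-37. -21.] x [-15.  34.]
-170 4 y [-18. -14.] x [33. 35.]
-150 5 y [-14. -10.] x [35. 37.]
-40 4 y [92. 99.] x [53. 59.]
-30 21 y [ 88. 100.] x [51. 60.]
```

The knuckles bulge to 75 mm off-axis, about 47 mm above the tips, and set the clearance to the hinge. I'll tilt about 20° (front finger down) with about 10° yaw, pivoting on the rear tip. This opens the flap before the plug crosses.

>>> {"fn": "servo_tool", "kwargs": {"motion": [{"dr": [0.36,0,-0.17],"delta_pos": [0.025,0,0.045],"hand": 1},{"dr": [0.36,0,-0.17],"delta_pos": [0.025,0,0.045],"hand": 1},{"dr": [0.36,0,-0.17],"delta_pos": [0.025,0,0.045],"hand": 1},{"dr": [0.36,0,-0.17],"delta_pos": [0.025,0,0.045],"hand": 1},{"dr": [0.36,0,-0.17],"delta_pos": [0.025,0,0.045],"hand": 1},{"dr": [0,0,0],"delta_pos": [0,0,0],"hand": 1}]}}

```text
time_s: 5.98
eef_pos: [554.2, -92.9, 128.2]
ee_rot: [-0.105, 0.682, 0.717, -0.102]
force: [-1.8, 1.0, 1.4]
grip_width: 0.999
```

Run:
```python
from h import *
rep()
p,d=capture('scene'); save('s5.png',cv2.resize(p[130:330,120:390],None,fx=2.9,fy=2.9,interpolation=cv2.INTER_CUBIC))
```

```text
t 5.97 TCP world [554.2 -92.9 128.2] box [-16.6 -28.9 -11.8] F [-1.8  1.   1.4] w 0.999
 tool axes in box x [-0.145  0.989  0.012] y [ 0.946  0.142 -0.29 ] z [-0.288 -0.03  -0.957] joints [-0.33  0.65  1.28 -0.1   1.49 -0.36]
  A in [ 27.4 -22.5 -11.7]  A out [ 41.1 -20.4 -15.9]  B in [-53.1 -34.6  13. ]  B out [-66.8 -36.6  17.2]
```

View pics/s5.png

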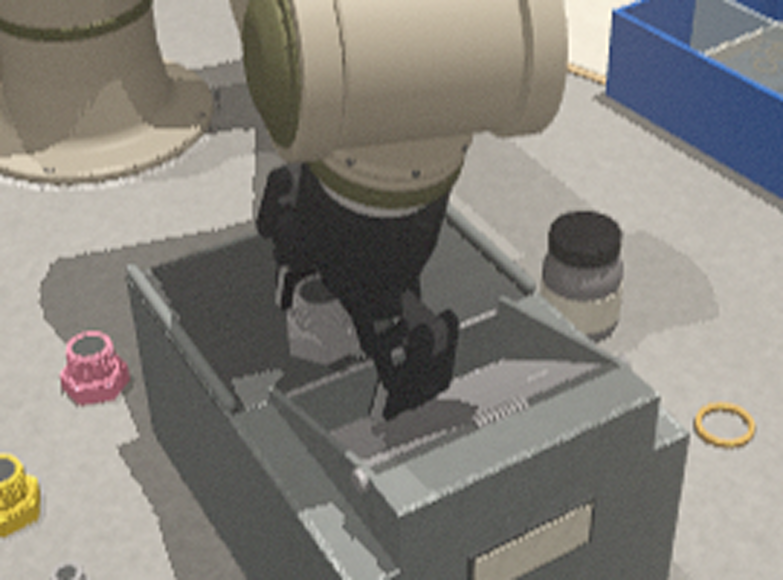

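The flap is opening (tilt 17°, 2–3 N) and the plug is still on the deck. I'll lower a little, tilt slightly more and advance.

>>> {"fn": "servo_tool", "kwargs": {"motion": [{"dr": [0.3,0,0],"delta_pos": [0,0.02,0.11],"hand": 1},{"dr": [0,0,0],"delta_pos": [-0.02,0.15,-0.05],"hand": 1},{"dr": [0,0,0],"delta_pos": [-0.02,0.13,-0.05],"hand": 1},{"dr": [0,0,0],"delta_pos": [0,0,0],"hand": 1}]}}

```text
time_s: 6.52
eef_pos: [567.6, -94.3, 124.5]
ee_rot: [-0.123, 0.68, 0.713, -0.12]
force: [-1.8, 0.5, 2.3]
grip_width: 1.001
```

```bash
cat >> h.py <<'E'
def knuckle():
    s,p,R=pose(); pb=B.T@(p-O); Rb=B.T@R
    for q in ((0,75,-60),(0,75,-75),(0,72,-100),(0,70,-120)): print('  kn',(pb+Rb@np.array(q)).round(1),end='')
    print()
def look(n):
    p,d=capture('scene'); save(n,cv2.resize(p[130:330,120:390],None,fx=2.9,fy=2.9,interpolation=cv2.INTER_CUBIC))
E
python3 - <<'E'
from h import *
rep();knuckle();look('s6.png')
E
```

```text
t 6.53 TCP world [567.6 -94.3 124.5] box [ -3.1 -29.1 -15.5] F [-1.8  0.5  2.3] w 1.001
 tool axes in box x [-0.142  0.99   0.012] y [ 0.931  0.138 -0.338] z [-0.336 -0.037 -0.941] joints [-0.32  0.71  1.19 -0.11  1.56 -0.35]
  A in [ 40.9 -22.7 -17.6]  A out [ 54.4 -20.7 -22.5]  B in [-38.3 -34.4  11.1]  B out [-51.8 -36.4  16. ]
  kn [ 86.9 -16.5  15.7]  kn [ 91.9 -15.9  29.8]  kn [ 97.5 -15.4  54.3]  kn [102.4 -15.   73.8]
```

View pics/s6.png

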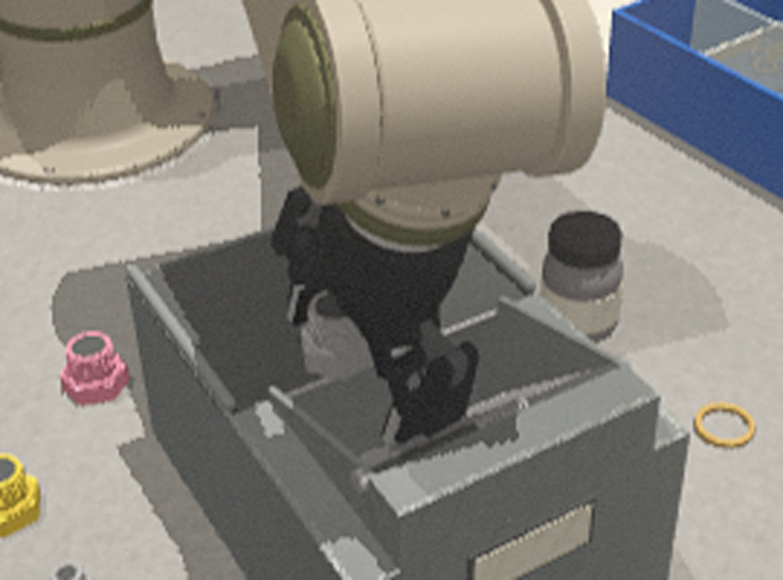

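>>> {"fn": "servo_tool", "kwargs": {"motion": [{"dr": [0,0,0],"delta_pos": [0,0.03,0.1],"hand": 1},{"dr": [0,0,0],"delta_pos": [-0.02,0.12,-0.04],"hand": 1},{"dr": [0,0,0],"delta_pos": [-0.01,0.06,-0.02],"hand": 1},{"dr": [0,0,0],"delta_pos": [0,0,0],"hand": 1}]}}

```text
time_s: 7.08
eef_pos: [574.2, -95.3, 122.0]
ee_rot: [-0.124, 0.68, 0.712, -0.122]
force: [-8.7, 1.0, 6.2]
grip_width: 0.998
```

Run:
```python
from h import *
rep();knuckle();look('s7.png')
p,d=capture('wrist'); save('w7.png',p)
```

```text
t 7.08 TCP world [574.2 -95.3 122. ] box [  3.5 -29.4 -18. ] F [-8.7  1.   6.2] w 0.998
 tool axes in box x [-0.141  0.99   0.011] y [ 0.93   0.137 -0.342] z [-0.34  -0.038 -0.94 ] joints [-0.32  0.74  1.16 -0.11  1.57 -0.34]
  A in [ 47.5 -23.1 -20.4]  A out [ 61.  -21.1 -25.3]  B in [-31.5 -34.7   8.7]  B out [-45.  -36.7  13.7]
  kn [ 93.7 -16.9  12.7]  kn [ 98.8 -16.3  26.8]  kn [104.5 -15.8  51.3]  kn [109.5 -15.3  70.7]
```

View pics/s7.png

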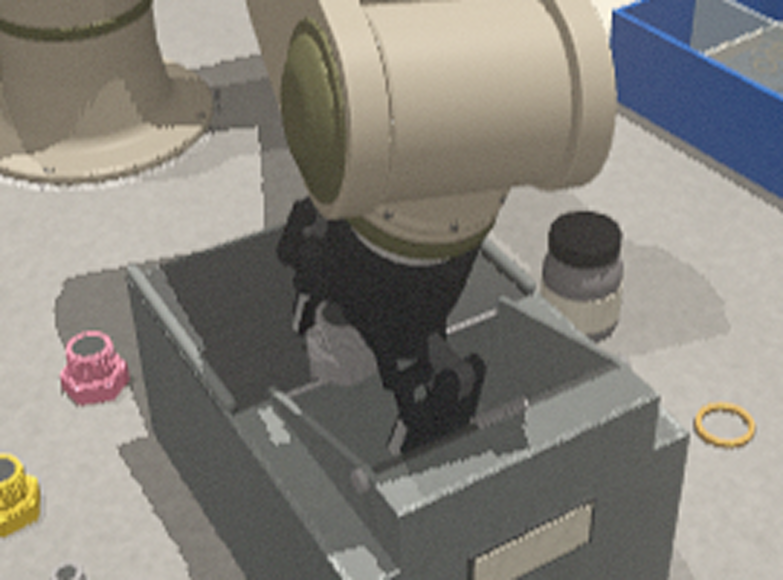

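View pics/w7.png

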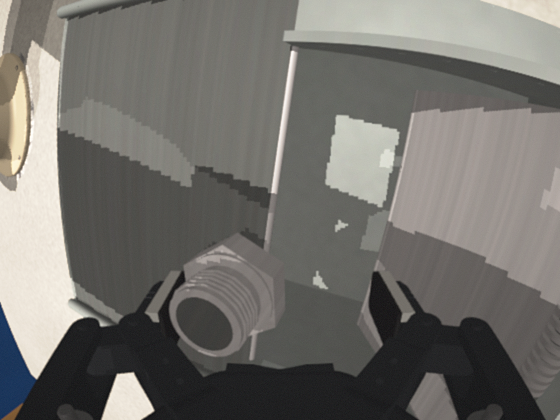

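The flap is held wide open, with the force up to about 10 N because the knuckle bears near the hinge. The plug stands half over the sill. Now I'll bring only the rear finger on: close partway while shifting the tool forward, so the front finger stays put.

>>> {"fn": "servo_tool", "kwargs": {"motion": [{"dr": [0,0,0],"delta_pos": [0,0.05,-0.03],"hand": 0.9},{"dr": [0,0,0],"delta_pos": [0,0.05,-0.03],"hand": 0.85},{"dr": [0,0,0],"delta_pos": [0,0,0],"hand": 0.85}]}}

```text
time_s: 7.55
eef_pos: [578.1, -95.1, 124.8]
ee_rot: [-0.125, 0.68, 0.712, -0.123]
force: [-5.9, 1.4, 5.5]
grip_width: 0.847
```

Run:
```python
from h import *
rep();knuckle();look('s8.png')
p,d=capture('wrist'); save('w8.png',p)
```

```text
t 7.55 TCP world [578.1 -95.1 124.8] box [  7.4 -28.8 -15.2] F [-5.9  1.4  5.5] w 0.847
 tool axes in box x [-0.14   0.99   0.011] y [ 0.929  0.136 -0.345] z [-0.343 -0.038 -0.939] joints [-0.31  0.74  1.14 -0.11  1.59 -0.34]
  A in [ 51.3 -22.6 -17.7]  A out [ 64.8 -20.6 -22.7]  B in [-27.6 -34.1  11.6]  B out [-41.1 -36.1  16.6]
  kn [ 97.7 -16.4  15.2]  kn [102.8 -15.8  29.3]  kn [108.6 -15.2  53.8]  kn [113.6 -14.7  73.2]
```

View pics/w8.png

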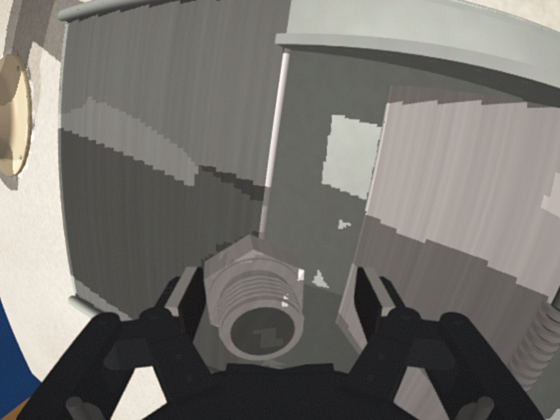

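The plug is starting to tip over the sill. Continuing.

>>> {"fn": "servo_tool", "kwargs": {"motion": [{"dr": [0,0,0],"delta_pos": [0,0.08,-0.03],"hand": 0.82},{"dr": [0,0,0],"delta_pos": [0,0.08,-0.03],"hand": 0.8},{"dr": [0,0,0],"delta_pos": [0,0,0],"hand": 0.8}]}}

```text
time_s: 8.02
eef_pos: [584.3, -94.6, 125.9]
ee_rot: [-0.127, 0.68, 0.711, -0.124]
force: [-7.8, 2.1, 7.7]
grip_width: 0.801
```

Run:
```python
from h import *
rep();knuckle();look('s9.png')
p,d=capture('wrist'); save('w9.png',p)
```

```text
t 8.03 TCP world [584.3 -94.6 125.9] box [ 13.6 -27.7 -14.1] F [-7.8  2.1  7.7] w 0.801
 tool axes in box x [-0.139  0.99   0.012] y [ 0.927  0.135 -0.35 ] z [-0.348 -0.038 -0.937] joints [-0.31  0.76  1.11 -0.11  1.61 -0.34]
  A in [ 57.5 -21.4 -16.8]  A out [ 70.9 -19.5 -21.9]  B in [-21.3 -32.9  13. ]  B out [-34.8 -34.8  18. ]
  kn [104.  -15.3  15.9]  kn [109.2 -14.7  29.9]  kn [115.1 -14.2  54.4]  kn [120.2 -13.7  73.8]
```

View pics/w9.png

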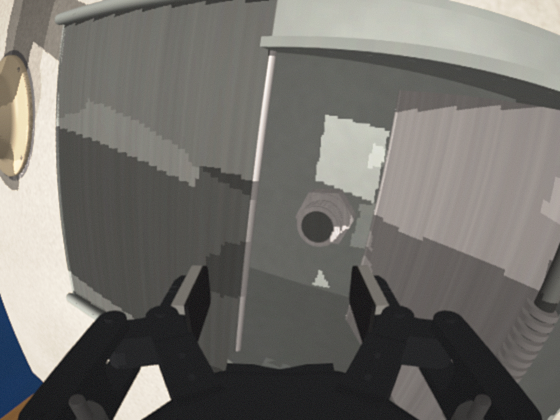

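View pics/s9.png

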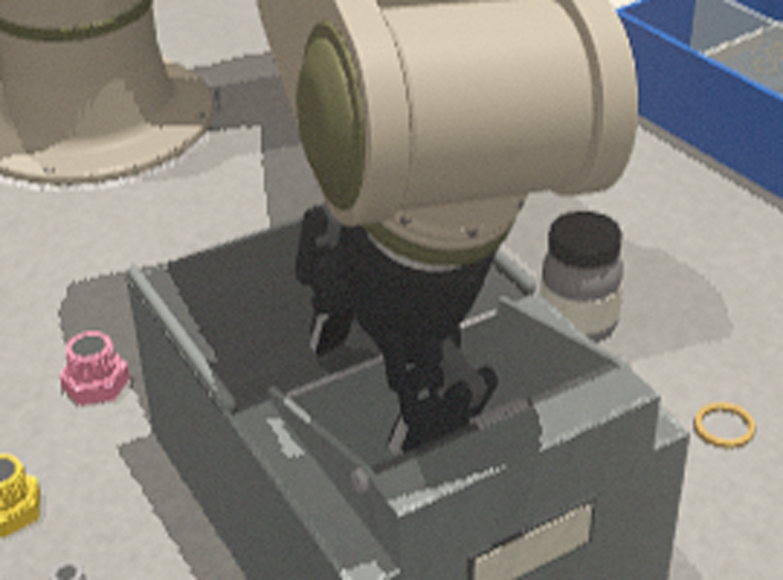

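The plug lies upright on the box floor, seen through the opening at wrist pixel (323,220). The deck is empty. Now backing off and up.

>>> {"fn": "servo_tool", "kwargs": {"motion": [{"dr": [0,0,0],"delta_pos": [0.02,-0.2,0.02],"hand": 0.8},{"dr": [0,0,0],"delta_pos": [0.02,-0.23,-0.05],"hand": 0.8},{"dr": [0,0,0],"delta_pos": [0.02,-0.25,-0.15],"hand": 0.8},{"dr": [0,0,0],"delta_pos": [0,-0.2,-0.3],"hand": 0.8},{"dr": [0,0,0],"delta_pos": [0,-0.2,-0.5],"hand": 0.8},{"dr": [0,0,0],"delta_pos": [0,-0.2,-0.6],"hand": 0.8},{"dr": [0,0,0],"delta_pos": [0,-0.2,-0.6],"hand": 0.8},{"dr": [0,0,0],"delta_pos": [0,-0.3,-0.6],"hand": 0.8},{"dr": [-0.7,0,0],"delta_pos": [0,-0.6,-0.4],"hand": 0.8},{"dr": [-0.7,0,0],"delta_pos": [0,-0.6,-0.2],"hand": 0.8},{"dr": [-0.6,0,0],"delta_pos": [0,-0.6,-0.2],"hand": 0.8},{"dr": [0,0,0],"delta_pos": [0,0,0],"hand": 0.8},{"dr": [0,0,0],"delta_pos": [0,0,0],"hand": 0.8}]}}

```text
time_s: 9.75
eef_pos: [467.8, -99.1, 361.6]
ee_rot: [0.003, 0.692, 0.722, 0.007]
force: [1.1, 0.8, -0.4]
grip_width: 0.799
```

Run:
```python
from h import *
rep()
p,d=capture('scene'); save('s10.png',p)
p,d=capture('top'); save('t10.png',p); W=cloud('top',d)
p,d=capture('wrist'); save('w10.png',p)
for l in ('plug','small_plug','seal_ring','grease_jar'):
    for c in ('scene','top'): print(l,c,[(round(float(r['score']),2),np.round(r['bbox']).tolist()) for r in search_frame(c,l)][:5])
```

```text
t 9.75 TCP world [467.8 -99.1 361.6] box [-101.9  -43.6  221.6] F [ 1.1  0.8 -0.4] w 0.799
 tool axes in box x [-0.139  0.99   0.005] y [0.99  0.139 0.016] z [ 0.015  0.007 -1.   ] joints [-0.46  0.14  1.38  0.01  1.61 -0.5 ]
  A in [-60.  -37.8 235.3]  A out [-45.6 -35.8 235.5]  B in [-144.2  -49.6  234. ]  B out [-158.5  -51.6  233.7]
plug scene [(0.94, [142.0, 246.0, 164.0, 272.0]), (0.85, [108.0, 286.0, 132.0, 318.0])]
plug top [(0.51, [420.0, 254.0, 441.0, 272.0])]
small_plug scene [(0.67, [135.0, 323.0, 156.0, 344.0]), (0.19, [223.0, 238.0, 331.0, 291.0])]
small_plug top []
seal_ring scene []
seal_ring top [(0.51, [227.0, 150.0, 243.0, 167.0])]
grease_jar scene [(0.6, [304.0, 200.0, 333.0, 249.0])]
grease_jar top [(0.66, [218.0, 208.0, 247.0, 236.0])]
```

View pics/s10.png

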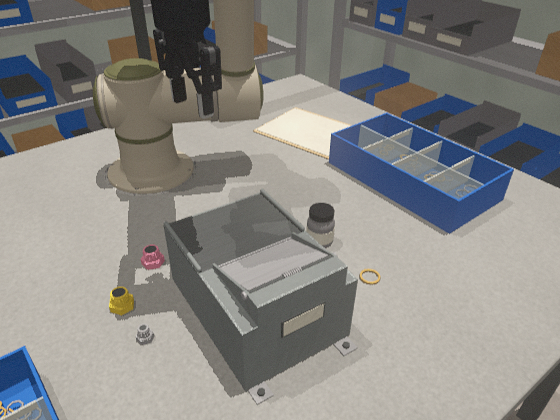

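View pics/w10.png

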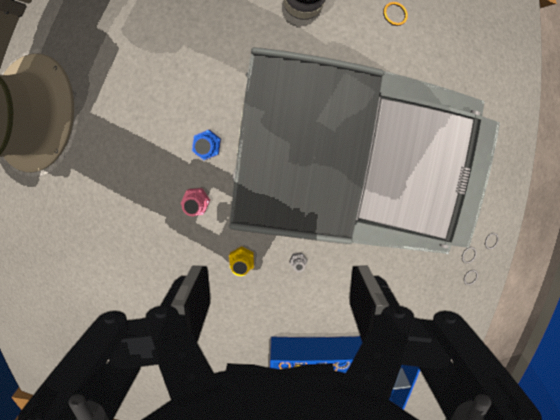

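View pics/t10.png

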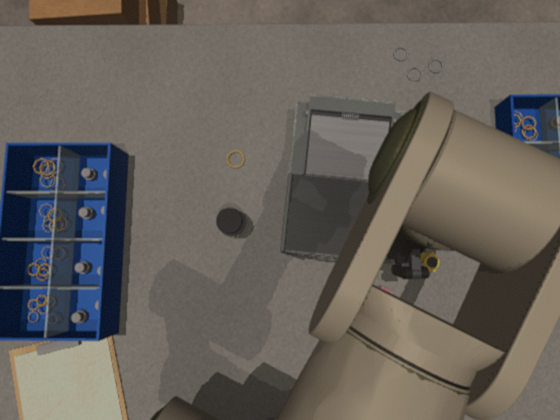

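The deck is empty and the flap is shut (scene (277,263)). The jar, ring, small plug and look-alikes are where they were, and the robot is clear with about 0 N on the wrist. Handing in.

```bash
python3 -c "
from rig import ticket
print(ticket.finish_job())"
```

```text
the job is handed in; nothing more can be done
None
```

The plug is inside the reject box, the flap is shut again, and I handed the job in at about 10 s of the 40 s allowed.

**What I did:** I straddled the grey plug with the open fingers. The front finger opened the flap and held it, while the rear finger pushed the plug over the sill until it dropped. To finish the push I partly closed the hand so only the rear finger moved forward; the plug was never gripped or lifted. I then backed off upward.

**Last checks:**
- Before withdrawing, the wrist camera showed the plug on the box floor.
- After withdrawing, the deck is empty and the flap is shut.
- The small plug, ring, jar and look-alikes are in their starting places. The arm hides part of the final top view, and the networks missed two bystanders (ring in scene, small plug in top). Each was found in the other camera's view and shows in the wrist picture.
- The wrist force read at most about 11 N at the end of the moves and about 1 N at hand-in.

**Less certain:** the flap's opening angle was worked out from the finger position, not measured. I estimate about 55–65° steep while the plug went over. The finger's knuckle, not only its tip, bore on the flap near the hinge.

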